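# Put the two swapped screw jars back in their own wells

## Task

The red-lidded and blue-lidded screw jars have been put back in each other's wells of the black bench caddy. Swap them so that each stands upright in the well of its own lid colour, setting one of them down in the empty grey middle well and letting go of it on the way. Set the jars down rather than dropping them, don't tip them over, and leave the yellow-lidded jar beside the caddy where it is.

Things in the scene. Friction and masses are not known exactly. Their poses are not given: they have to be found in the camera images.
- caddy: black open caddy fixed to the bench at any yaw, 110 x 335 mm: three wells in a row along its y, floors and rim tabs coloured. Origin on the bench under the middle of the row, z up. Well centres at x = 0: red y = +110 mm, grey (empty) y = 0, blue y = -110 mm. Wells are 100 (x) by 105 (y) mm inside, floors 4 mm above the bench; walls 5 mm thick, tops 20 mm above the bench.
- jar_red: closed round screw jar, clear body (lower 53 mm) with brass screws inside and a red lid (upper 27 mm); 52 mm diameter all the way up, 80 mm tall, about 0.2 kg, loose. Origin at the centre of its underside, z up its axis. Starts standing in the blue well, within 8 mm of its centre.
- jar_blue: closed round screw jar, clear body (lower 53 mm) with steel screws inside and a blue lid (upper 27 mm); 52 mm diameter all the way up, 80 mm tall, about 0.2 kg, loose. Origin at the centre of its underside, z up its axis. Starts standing in the red well, within 8 mm of its centre.
- jar_yellow: closed round screw jar, clear body (lower 53 mm) with copper screws inside and a yellow lid (upper 27 mm); 52 mm diameter all the way up, 80 mm tall, about 0.2 kg, loose. Origin at the centre of its underside, z up its axis. A bystander: stands on the bench beside the caddy, 130 to 150 mm from the row's centre line on the caddy's +x side; not to be moved.
There are look-alikes about, which are no part of the job. What is shaped like the jar_red but green or pink is not meant.

How it is judged:
On the way:
1. the red-lidded or the blue-lidded jar stands released in the grey middle well (((x of jar_red in the frame of caddy between -0.026 and 0.026 m and y of jar_red in the frame of caddy between -0.028 and 0.028 m and z of jar_red in the frame of caddy below 0.01 m and angle between jar_red's own z axis and vertical below 0.17 rad and contact force between the fingers and jar_red below 0.5 N and linear speed of jar_red below 0.03 m/s) or (x of jar_blue in the frame of caddy between -0.026 and 0.026 m and y of jar_blue in the frame of caddy between -0.028 and 0.028 m and z of jar_blue in the frame of caddy below 0.01 m and angle between jar_blue's own z axis and vertical below 0.17 rad and contact force between the fingers and jar_blue below 0.5 N and linear speed of jar_blue below 0.03 m/s))), for 0.2 s.
At the end, for the whole second after the job is handed in: The red-lidded jar stands in the red well and the blue-lidded jar in the blue well, anywhere on the well's floor (up to 26 mm along x and 28 mm along y from the well's centre), within 6 mm of the floor, upright within 10 degrees, released and at rest (x of jar_red in the frame of caddy between -0.026 and 0.026 m and y of jar_red in the frame of caddy between 0.082 and 0.138 m and z of each of jar_red, jar_blue in the frame of caddy below 0.01 m and angle between each of jar_red, jar_blue's own z axis and vertical below 0.17 rad and contact force between the fingers and jar_red below 0.5 N and linear speed of each of jar_red, jar_blue below 0.03 m/s and x of jar_blue in the frame of caddy between -0.026 and 0.026 m and y of jar_blue in the frame of caddy between -0.138 and -0.082 m and contact force between the fingers and jar_blue below 0.5 N); the robot touches nothing.
It fails at once if the yellow-lidded jar is moved by more than 20 mm or tipped (distance of jar_yellow from where it was at the start of the episode above 0.02 m or angle between jar_yellow's own z axis and vertical above 0.5 rad).
It fails at once if a jar is tipped over (beyond 35 degrees) (angle between any of jar_red, jar_blue's own z axis and vertical above 0.61 rad).
It fails at once if a jar is dropped (falls free of the fingers faster than 0.7 m/s, that is from more than 25 mm) ((linear speed of jar_red above 0.7 m/s and contact force between the fingers and jar_red below 0.05 N) or (linear speed of jar_blue above 0.7 m/s and contact force between the fingers and jar_blue below 0.05 N)).
It also fails if it takes over 72 s, if anything falls off the work surface, if the arm or the gripper's body presses on something with over 40 N, if the wrist force passes 120 N, or if a joint passes its speed limit or range.

## Robot

A 6-joint arm with a two-finger parallel gripper is mounted at the origin on the work surface. World frame = base frame: x ahead of the robot, y to its left, z up, the work surface at z = 0. Lengths are in m, angles in rad, forces in N, time in s.
With the tool pointing down it reaches from about 0.325 to 0.775 m from the base axis. Payload 5.5 kg.
Tool frame: the origin (TCP) lies at the very end of the fingers, on their centre line; the grasp point (between the pads) lies 19 mm behind it (hold_point_z is the distance from the TCP to the grasp point, in m); z points along the fingers, y is the line along which they close (so a half turn about z gives the same grasp; the last joint's range is limited). The gripper opens to 88 mm and grips with 3 to 60 N. Pads are 20 mm wide; open, the fingers measure 115 mm over their backs; the gripper's body (75 mm by 178 mm) begins 61 mm behind the grasp point.
Start: joints at [1.183, 0.091, 1.231, -0, 1.82, -0.057], TCP at [0.195, 0.567, 0.223] pointing down, gripper open.
Joint ranges: [-2.87, 2.87], [-0.86, 2.18], [0.17, 2.46], [-1.51, 4.65], [0.06, 2.69], [-2.65, 2.65]. Speed limits (rad/s): [2.57, 2.57, 3.01, 3.14, 3.14, 3.14].

## Interface

Orientations are given as a 3x3 rotation matrix whose columns are the frame's x, y, z axes.
In Python, from workcell import observe, camera, close_job, hold_point_z gives the robot as it stands.
- The arm moves only by the shell command python3 -m handwheel 'ROWS' [FORCE]. ROWS is a JSON object of lists of equal length, an entry for each row: "dr": the turn, a rotation vector about the world's x, y, z in degrees, a list of three; "slide": the shift along the world's x, y, z in mm, a list of three; "hand": the finger opening in mm, from 0 to 87.8. In form: {"dr": [[wx, wy, wz], ...], "slide": [[x, y, z], ...], "hand": [hand, ...]}. A call has 1 to 5 rows; each row is the pose to reach, as a shift and turn from the pose commanded when the call began; what a row does not reach only later rows make up. A row lasts 1/8 s, in which the tool goes at most 62.5 mm and 10.7 degrees, less where a joint would pass 70% of its speed; a pose out of reach is approached as far as the arm can. A call with a gripper value outside its range is refused whole. The fingers move at their own pace and stop on an object; FORCE is the grip in N (left out, the last holds). Time passes only in rows, so rows that repeat a pose let the fingers close. It gives the time, the measured TCP pose, the force, the opening and the grip force at its end, in the units of the state.
- observe(): the state, without advancing time (a new reading comes with each control period).
- camera(name): name is "scene" or "top" or "wrist"; returns a dict with "frame" (420x560x3 uint8, red, green, blue), "depth" (420x560 float32, m along the optical axis (not along the pixel's ray), 0 where there is no reading), "camera_matrix" (3x3 intrinsics, pixels), "k1" (the pictures are not rectified: a ray, as slopes to the right and down, at radius r is drawn at 1 + k1 r^2 times it, then the intrinsics apply), "xyz" and "orientation" of the camera in the world. Camera axes: x right, y down, z forward; pixel columns grow to the right and rows downward; lengths in m; the calibration is good to about 2 mm. A picture is of the moment at which its call begins.
- close_job(): hands the job in; it is judged then, once.
The state is a dict: "time_s": time; "joint_pos": joint angles; "joint_velocities": joint speeds; "joint_efforts": joint torques, N m; "position": TCP position; "orientation": TCP orientation; "wrist_force": force on the tool from outside, world axes, zero at the start; "wrist_torque": the same for the moment, N m; "opening": opening from 0.0 (shut) to 1.0 (fully open); "grip_force": force on a finger pad.
Only numpy, scipy, OpenCV 4.12 (cv2) and the standard library are available. Lean on these libraries where they do the work, as an engineer would, in place of code of your own. Each camera call takes 0.05 s, during which the arm holds its last target. There are 200 camera calls.

## Working session

There is one attempt and no reset: what is moved stays moved. The work goes in short steps, Python scripts to look and compute and a shell command to move; the robot and the scene stay as the last step left them, time stands still between calls to the robot, and variables do not carry over. Pictures are saved under pics/ and viewed, at most 10 in all, crops included, and the job is handed in when it is done.

```bash
mkdir -p pics
cat > h.py <<'E'
import numpy as np, cv2
from workcell import observe, camera, hold_point_z
def pts(c):
    """world points for all pixels from depth"""
    K=np.array(c["camera_matrix"]); H,W=c["depth"].shape
    u,v=np.meshgrid(np.arange(W),np.arange(H))
    uv=np.stack([u,v],-1).reshape(-1,1,2).astype(float)
    n=rays(uv,K,c["k1"])
    d=np.c_[n,np.ones(len(n))]@np.array(c["orientation"]).T
    return d.reshape(H,W,3)
def rays(uv,K,k1):
    return cv2.undistortPoints(uv,K,np.array([k1,0,0,0.]),R=None,P=None).reshape(-1,2)
def plane(c,D,z):
    o=np.array(c["xyz"]); s=(z-o[2])/D[...,2]
    return o+D*s[...,None]
E
python3 - <<'E'
from h import *
s=observe()
for k in s: print(k,np.round(s[k],3).tolist())
for n in ["top","scene"]:
    c=camera(n); cv2.imwrite(f"pics/{n}0.png",c["frame"][...,::-1]); print(n,c["xyz"],c["k1"],c["camera_matrix"]); np.savez(f"{n}0.npz",**c)
print(hold_point_z if not callable(hold_point_z) else hold_point_z())
E
```

```text
time_s 0.0
joint_pos [1.183, 0.092, 1.232, -0.0, 1.82, -0.057]
joint_velocities [0.001, -0.001, -0.001, -0.001, -0.001, 0.002]
joint_efforts [-0.0, -44.645, -40.644, 0.07, 0.029, -0.0]
position [0.195, 0.567, 0.222]
orientation [[-0.946, 0.325, -0.001], [0.325, 0.946, -0.002], [0.0, -0.002, -1.0]]
wrist_force [0.365, -0.28, -0.504]
wrist_torque [0.019, -0.017, 0.017]
grip_force 0.0
opening 0.996
top [0.38817908 0.00716173 1.11475488] -0.13346102227896592 [[516.32936944   0.         285.1360467 ]
 [  0.         516.32936944 212.96967633]
 [  0.           0.           1.        ]]
scene [ 0.78077438 -0.31660734  0.75685905] -0.07825327447798147 [[416.15876812   0.         275.05482205]
 [  0.         416.15876812 210.25755145]
 [  0.           0.           1.        ]]
0.0187
```

View pics/top0.png

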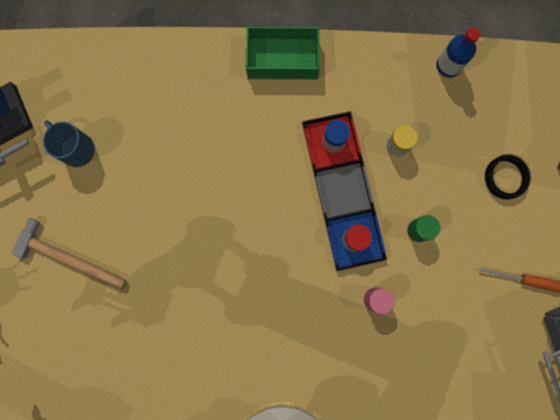

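View pics/scene0.png

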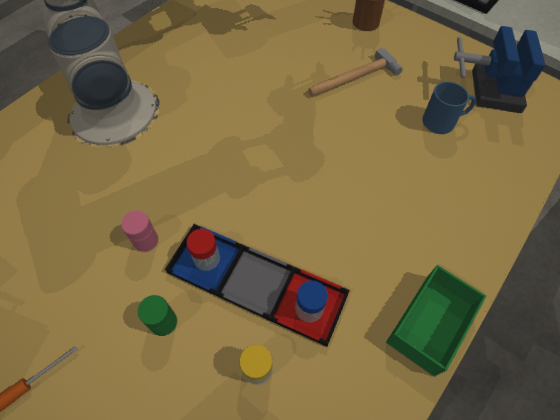

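The top view shows the caddy row from (332,140) red to (357,240) blue. The blue lid is at (337,133), red lid (358,238), yellow (404,138), with green (425,228) and pink (380,300) look-alikes. The scene view agrees: the grey well is empty at (257,282).

```bash
cat >> h.py <<'E'
def measure(c,verbose=True):
    D=pts(c); z=c["depth"]; o=np.array(c["xyz"])
    R=np.array(c["orientation"]); 
    P=o+D*(z)[...,None]   # D has unit forward component
    hsv=cv2.cvtColor(c["frame"],cv2.COLOR_RGB2HSV); h,s,v=[hsv[...,i].astype(int) for i in range(3)]
    out={}
    def near(m): return m&(P[...,0]>.2)&(P[...,0]<.75)&(P[...,1]>-.5)&(P[...,1]<.2)
    cols=dict(red=(h<8)|(h>174),blue=(h>100)&(h<125),yellow=(h>20)&(h<33),green=(h>55)&(h<90),pink=(h>160)&(h<175))
    for n,m in cols.items():
        m=near(m&(s>90)&(v>40)&(P[...,2]>.073)&(P[...,2]<.09)&(z>0)).astype(np.uint8)
        k,l,st,ce=cv2.connectedComponentsWithStats(m)
        if k<2: continue
        i=1+np.argmax(st[1:,4]); q=plane(c,D,.08)[l==i][:,:2].astype(np.float32)
        (x,y),r=cv2.minEnclosingCircle(q); out[n]=(x,y)
        print(n,np.round([x,y,r],4),"mean",np.round(q.mean(0),4),"zmed",round(float(np.median(P[...,2][l==i])),4),st[i,4])
    m=near((v<45)&(P[...,2]>-.01)&(P[...,2]<.03)&(z>0)).astype(np.uint8)
    m=cv2.morphologyEx(m,cv2.MORPH_OPEN,np.ones((2,2)))
    k,l,st,ce=cv2.connectedComponentsWithStats(m); i=1+np.argmax(st[1:,4])
    q=plane(c,D,.02)[l==i][:,:2].astype(np.float32)
    print("caddy rect",cv2.minAreaRect(q),st[i,4])
    m2=near((P[...,2]>.012)&(P[...,2]<.026)&(z>0))&(l==i); q=plane(c,D,.02)[m2][:,:2].astype(np.float32)
    print("caddy rect z",cv2.minAreaRect(q),len(q))
    return out
E
python3 - <<'E'
from h import *
for n in ["top","scene"]:
    print(n); measure(dict(np.load(n+"0.npz")))
E
```

```text
top
red [ 0.4626 -0.1424  0.0262] mean [ 0.463  -0.1423] zmed 0.0837 491
blue [ 0.6791 -0.0962  0.0269] mean [ 0.6791 -0.0965] zmed 0.0835 477
yellow [ 0.6742 -0.2385  0.0267] mean [ 0.6742 -0.2384] zmed 0.0797 461
green [ 0.4872 -0.2831  0.0262] mean [ 0.4866 -0.2831] zmed 0.08 468
pink [ 0.3368 -0.19    0.0252] mean [ 0.3375 -0.1904] zmed 0.0798 403
caddy rect ((0.6076828837394714, -0.4696221351623535), (0.0689510777592659, 0.09795333445072174), 89.49369049072266) 451
caddy rect z ((0.6087722778320312, -0.46846848726272583), (0.06662439554929733, 0.0958314910531044), 89.45718383789062) 293
scene
red [ 0.4648 -0.1435  0.0285] mean [ 0.4648 -0.1439] zmed 0.0844 636
blue [ 0.6813 -0.0979  0.0275] mean [ 0.6806 -0.0983] zmed 0.0848 722
yellow [ 0.6758 -0.2395  0.0266] mean [ 0.6763 -0.2399] zmed 0.0807 885
green [ 0.4896 -0.2852  0.0268] mean [ 0.4896 -0.2857] zmed 0.0808 722
pink [ 0.3399 -0.192   0.028 ] mean [ 0.3402 -0.1931] zmed 0.0805 533
caddy rect ((0.5759186148643494, -0.12160399556159973), (0.2312503606081009, 0.11302398890256882), 13.86146068572998) 1000
caddy rect z ((0.5761140584945679, -0.12007015943527222), (0.2288668006658554, 0.11024171859025955), 13.794877052307129) 466
```

Run:
```python
from h import *
for n in ["top","scene"]:
    c=dict(np.load(n+"0.npz")); D=pts(c); P=np.array(c["xyz"])+D*c["depth"][...,None]
    hsv=cv2.cvtColor(c["frame"],cv2.COLOR_RGB2HSV)
    near=np.hypot(P[...,0]-.57,P[...,1]+.12)<.19
    wood=(hsv[...,0]>14)&(hsv[...,0]<33)&(hsv[...,1]>60)
    for nm,m in dict(z=(P[...,2]>.012)&(P[...,2]<.026),dark=(hsv[...,2]<50)&(P[...,2]<.026),notwood=~wood&(P[...,2]<.026)).items():
        m=cv2.morphologyEx((m&near).astype(np.uint8),cv2.MORPH_CLOSE,np.ones((3,3)))
        k,l,st,_=cv2.connectedComponentsWithStats(m); i=1+np.argmax(st[1:,4])
        q=plane(c,D,.02)[l==i][:,:2].astype(np.float32)
        print(n,nm,len(q),cv2.minAreaRect(q))
    # grey floor (z=4mm): low saturation, mid value
    m=near&(hsv[...,1]<50)&(hsv[...,2]>50)&(P[...,2]<.012)
    k,l,st,_=cv2.connectedComponentsWithStats(m.astype(np.uint8)); i=1+np.argmax(st[1:,4])
    q=plane(c,D,.004)[l==i][:,:2].astype(np.float32); print(n,"grey",cv2.minAreaRect(q),q.mean(0))
    for nm,hm in dict(redfl=(hsv[...,0]<8)|(hsv[...,0]>172),blufl=(hsv[...,0]>100)&(hsv[...,0]<130)).items():
        m=near&hm&(hsv[...,1]>110)&(P[...,2]<.015)
        k,l,st,_=cv2.connectedComponentsWithStats(m.astype(np.uint8)); i=1+np.argmax(st[1:,4])
        q=plane(c,D,.004)[l==i][:,:2].astype(np.float32); print(n,nm,cv2.minAreaRect(q))
```

```text
top z 1455 ((0.5711705684661865, -0.11961743235588074), (0.3349980413913727, 0.11144357174634933), 13.794156074523926)
top dark 467 ((0.5683560967445374, -0.119233638048172), (0.14095409214496613, 0.10754308849573135), 14.018776893615723)
top notwood 6496 ((0.5700938701629639, -0.11955074965953827), (0.33052724599838257, 0.11252229660749435), 13.972599029541016)
top grey ((0.5713694095611572, -0.12081001698970795), (0.10175888240337372, 0.09672704339027405), 13.82913589477539) [ 0.5708659  -0.12070652]
top redfl ((0.6802964806556702, -0.09480328112840652), (0.10715840011835098, 0.09904437512159348), 13.712141990661621)
top blufl ((0.4654892086982727, -0.14807985723018646), (0.10679499804973602, 0.10048568993806839), 13.054044723510742)
scene z 2156 ((0.569847047328949, -0.11958912014961243), (0.3363754451274872, 0.1143970713019371), 13.733455657958984)
scene dark 1798 ((0.570939838886261, -0.12190346419811249), (0.33433619141578674, 0.11350814998149872), 13.917463302612305)
scene notwood 8241 ((0.5704672336578369, -0.12048003077507019), (0.33393481373786926, 0.11561994254589081), 13.94206714630127)
scene grey ((0.5687760710716248, -0.11743980646133423), (0.10164853930473328, 0.09403795003890991), 13.86496353149414) [ 0.56966954 -0.11823985]
scene redfl ((0.6763616800308228, -0.09048080444335938), (0.10545569658279419, 0.09662923961877823), 13.804828643798828)
scene blufl ((0.46057265996932983, -0.14343009889125824), (0.10136184841394424, 0.09573789685964584), 13.98740005493164)
```

Caddy centre is about (0.5705, -0.120), with its row axis at 13.85° towards red. I'll align the tool's y axis with the row (a -57° turn) and go above the red jar.

```bash
python3 -m handwheel '{"dr":[[0,0,-4],[0,0,-8],[0,0,-12],[0,0,-16],[0,0,-20]],"slide":[[18,-47,0],[36,-95,0],[54,-142,0],[72,-190,0],[90,-237,0]],"hand":[87,87,87,87,87]}' 30
python3 -m handwheel '{"dr":[[0,0,-4],[0,0,-8],[0,0,-12],[0,0,-16],[0,0,-20]],"slide":[[18,-47,0],[36,-95,0],[54,-142,0],[72,-190,0],[90,-237,0]],"hand":[87,87,87,87,87]}'
python3 -m handwheel '{"dr":[[0,0,-4],[0,0,-8],[0,0,-12],[0,0,-17],[0,0,-17]],"slide":[[18,-47,0],[36,-95,0],[54,-142,0],[88,-236,0],[88,-236,0]],"hand":[87,87,87,87,87]}'
python3 - <<'E'
from h import *
c=camera("wrist"); cv2.imwrite("pics/w1.png",c["frame"][...,::-1])
s=observe(); p=s["position"]; y=np.array(s["orientation"])[:,1]
print(np.round(p,4),np.round(s["orientation"],3).tolist(),"ydir deg",np.degrees(np.arctan2(y[1],y[0])),s["joint_pos"])
measure(c); measure(camera("scene"))
E
```

```text
time_s: 0.72
position: [0.2851, 0.3288, 0.2222]
orientation: [[-0.776, 0.63, -0.0], [0.63, 0.776, -0.0], [-0.0, -0.0, -1.0]]
wrist_force: [1.6, -0.3, 0.2]
opening: 0.99
grip_force: 0.0
time_s: 1.35
position: [0.375, 0.0919, 0.2224]
orientation: [[-0.514, 0.858, 0.0], [0.858, 0.514, 0.0], [-0.0, 0.0, -1.0]]
wrist_force: [0.8, -0.2, -0.4]
opening: 0.991
grip_force: 0.0
time_s: 1.98
position: [0.463, -0.145, 0.2218]
orientation: [[-0.24, 0.971, -0.001], [0.971, 0.24, 0.0], [0.001, -0.001, -1.0]]
wrist_force: [0.3, 0.7, -0.7]
opening: 0.992
grip_force: 0.0
[ 0.4635 -0.1479  0.221 ] [[-0.239, 0.971, -0.002], [0.971, 0.239, -0.002], [-0.001, -0.002, -1.0]] ydir deg 13.80007432983529 [-0.3770632  -0.21344366  1.52591116 -0.0023995   1.83027021 -0.61853565]
red [ 0.463  -0.142   0.0264] mean [ 0.4631 -0.1416] zmed 0.0839 2619
blue [ 0.6786 -0.0951  0.0298] mean [ 0.6787 -0.0955] zmed 0.0838 2890
yellow [ 0.6569 -0.2163  0.0033] mean [ 0.6574 -0.2149] zmed 0.0753 17
green [ 0.4838 -0.2695  0.0224] mean [ 0.4828 -0.265 ] zmed 0.0795 506
pink [ 0.3383 -0.1898  0.0266] mean [ 0.3381 -0.1894] zme
[... 166 characters left out ...]
563232, -0.12181054055690765), (0.30425506830215454, 0.10833226889371872), 13.945435523986816) 2277
red [ 0.4648 -0.1435  0.0285] mean [ 0.4648 -0.1438] zmed 0.0844 634
blue [ 0.6813 -0.0977  0.0273] mean [ 0.6806 -0.0983] zmed 0.0847 719
yellow [ 0.6758 -0.2395  0.0265] mean [ 0.6762 -0.2399] zmed 0.0807 883
green [ 0.4896 -0.2852  0.0268] mean [ 0.4896 -0.2856] zmed 0.0808 718
pink [ 0.3399 -0.1924  0.0281] mean [ 0.3404 -0.193 ] zmed 0.0806 531
caddy rect ((0.5660526156425476, -0.12397398054599762), (0.21095028519630432, 0.11290368437767029), 13.865559577941895) 898
caddy rect z ((0.5661569833755493, -0.12212590873241425), (0.2083800882101059, 0.10939784348011017), 13.891766548156738) 447
```

View pics/w1.png

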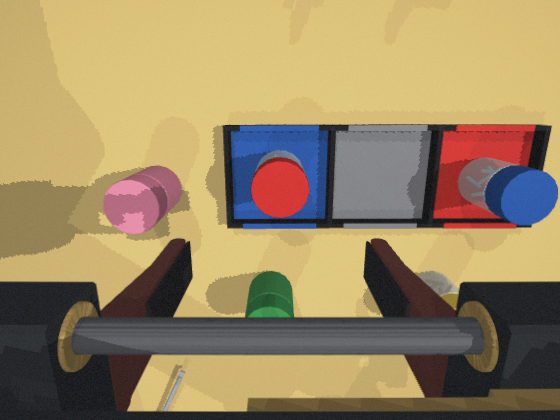

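The wrist view shows the red lid at (280,188) between the fingers, the grey well clear at (380,175), and the pink jar off to the left clear of the fingers.

```bash
python3 -m handwheel '{"dr":[[0,0,0],[0,0,0],[0,0,0],[0,0,0]],"slide":[[0,0,-40],[0,0,-80],[0,0,-100],[0,0,-100]],"hand":[87,87,87,87]}'; python3 -c "
from h import *
print(observe()['position'])"
```

```text
time_s: 2.58
position: [0.4621, -0.1416, 0.1215]
orientation: [[-0.243, 0.97, -0.002], [0.97, 0.243, 0.001], [0.002, -0.002, -1.0]]
wrist_force: [-0.8, -0.6, 0.5]
opening: 0.992
grip_force: 0.0
[ 0.46211006 -0.14164793  0.1214607 ]
```

Well aligned. Descend, grip and lift.

```bash
python3 -m handwheel '{"dr":[[0,0,0],[0,0,0],[0,0,0],[0,0,0],[0,0,0]],"slide":[[0,0,-25],[0,0,-50],[0,0,-75],[0,0,-85],[0,0,-85]],"hand":[87,87,87,87,87]}'
python3 -m handwheel '{"dr":[[0,0,0],[0,0,0],[0,0,0],[0,0,0],[0,0,0]],"slide":[[0,0,0],[0,0,0],[0,0,0],[0,0,0],[0,0,0]],"hand":[48,48,48,48,48]}' 30
python3 -m handwheel '{"dr":[[0,0,0],[0,0,0],[0,0,0],[0,0,0],[0,0,0]],"slide":[[0,0,5],[0,0,15],[0,0,30],[0,0,40],[0,0,40]],"hand":[48,48,48,48,48]}'
python3 - <<'E'
from h import *
measure(camera("scene"))
E
```

```text
time_s: 3.2
position: [0.4633, -0.1425, 0.0385]
orientation: [[-0.243, 0.97, 0.001], [0.97, 0.243, -0.0], [-0.0, 0.001, -1.0]]
wrist_force: [0.8, 0.2, 0.6]
opening: 0.991
grip_force: 0.0
time_s: 3.82
position: [0.4631, -0.1425, 0.0379]
orientation: [[-0.243, 0.97, 0.001], [0.97, 0.243, -0.0], [-0.0, 0.001, -1.0]]
wrist_force: [-0.1, 0.1, 1.2]
opening: 0.589
grip_force: 30.0
time_s: 4.45
position: [0.4636, -0.1428, 0.0792]
orientation: [[-0.243, 0.97, 0.002], [0.97, 0.243, -0.001], [-0.002, 0.002, -1.0]]
wrist_force: [0.7, -0.4, -2.5]
opening: 0.589
grip_force: 30.0
red [ 0.3246 -0.2073  0.0153] mean [ 0.3221 -0.2095] zmed 0.081 16
blue [ 0.6813 -0.0977  0.0273] mean [ 0.6807 -0.0983] zmed 0.0847 725
yellow [ 0.6758 -0.2395  0.0265] mean [ 0.6762 -0.2398] zmed 0.0807 887
green [ 0.4897 -0.2852  0.0268] mean [ 0.4896 -0.2857] zmed 0.0809 718
pink [ 0.3398 -0.1927  0.028 ] mean [ 0.3406 -0.1947] zmed 0.0806 487
caddy rect ((0.5543657541275024, -0.1270313709974289), (0.10378330945968628, 0.11300228536128998), 13.572738647460938) 471
caddy rect z ((0.5525510311126709, -0.12598976492881775), (0.10125541687011719, 0.10920028388500214), 12.386346817016602) 220
```

```bash
python3 -m handwheel '{"dr":[[0,0,0],[0,0,0],[0,0,0],[0,0,0],[0,0,0]],"slide":[[20,4,0],[55,12,0],[90,19,0],[107,23,0],[107,23,0]],"hand":[48,48,48,48,48]}'
python3 -m handwheel '{"dr":[[0,0,0],[0,0,0],[0,0,0],[0,0,0],[0,0,0]],"slide":[[0,0,-10],[0,0,-25],[0,0,-35],[0,0,-39],[0,0,-39]],"hand":[48,48,48,48,48]}'
python3 - <<'E'
from h import *
c=camera("scene"); cv2.imwrite("pics/s2.png",c["frame"][...,::-1])
E
```

```text
time_s: 5.12
position: [0.5701, -0.119, 0.0764]
orientation: [[-0.244, 0.97, -0.002], [0.97, 0.244, 0.001], [0.001, -0.002, -1.0]]
wrist_force: [0.1, -0.5, -1.9]
opening: 0.595
grip_force: 30.0
time_s: 5.75
position: [0.5698, -0.1196, 0.0386]
orientation: [[-0.243, 0.97, 0.0], [0.97, 0.243, -0.0], [-0.0, 0.0, -1.0]]
wrist_force: [-0.0, 0.6, -2.7]
opening: 0.587
grip_force: 30.0
```

View pics/s2.png

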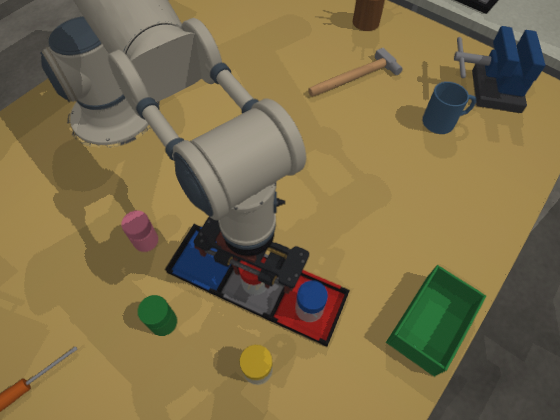

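The scene view shows the red jar at about (255,275), upright in the grey well; the others look undisturbed. The last millimetre, release, and rise.

```bash
python3 -m handwheel '{"dr":[[0,0,0],[0,0,0],[0,0,0],[0,0,0],[0,0,0]],"slide":[[0,0,-1],[0,0,-2],[0,0,-2],[0,0,-2],[0,0,-2]],"hand":[48,48,70,87,87]}'
python3 -m handwheel '{"dr":[[0,0,0],[0,0,0],[0,0,0],[0,0,0],[0,0,0]],"slide":[[0,0,0],[0,0,0],[0,0,30],[0,0,75],[0,0,122]],"hand":[87,87,87,87,87]}'
python3 -m handwheel '{"dr":[[0,0,0],[0,0,0],[0,0,0],[0,0,0]],"slide":[[40,9,0],[80,18,0],[108,24,0],[108,24,0]],"hand":[87,87,87,87]}'
python3 - <<'E'
from h import *
print(observe()["position"])
c=camera("wrist"); cv2.imwrite("pics/w3.png",c["frame"][...,::-1]); measure(c)
E
```

```text
time_s: 6.42
position: [0.5699, -0.1195, 0.0365]
orientation: [[-0.243, 0.97, 0.0], [0.97, 0.243, 0.0], [0.0, 0.0, -1.0]]
wrist_force: [0.1, -0.8, 0.1]
opening: 0.891
grip_force: 0.0
time_s: 7.05
position: [0.5695, -0.1194, 0.1595]
orientation: [[-0.243, 0.97, -0.001], [0.97, 0.243, 0.0], [0.001, -0.001, -1.0]]
wrist_force: [-0.3, -0.2, 0.7]
opening: 0.991
grip_force: 0.0
time_s: 7.55
position: [0.6787, -0.0949, 0.157]
orientation: [[-0.244, 0.97, -0.002], [0.97, 0.244, 0.0], [0.001, -0.002, -1.0]]
wrist_force: [-0.6, 0.1, -0.3]
opening: 0.988
grip_force: 0.0
[ 0.67866038 -0.09489538  0.15702349]
red [ 0.5702 -0.1194  0.0282] mean [ 0.5699 -0.1187] zmed 0.0839 4297
blue [ 0.68   -0.096   0.0269] mean [ 0.6801 -0.0955] zmed 0.0839 4034
yellow [ 0.6753 -0.2359  0.027 ] mean [ 0.6756 -0.2386] zmed 0.0799 2325
pink [ 0.5467 -0.1347  0.0006] mean [ 0.5467 -0.1347] zmed 0.0838 2
caddy rect ((0.6293384432792664, -0.10756208002567291), (0.03066329099237919, 0.10362061113119125), 29.91960906982422) 981
caddy rect z ((0.6291765570640564, -0.10774615406990051), (0.030584484338760376, 0.1036248505115509), 30.22566795349121) 585
```

View pics/w3.png

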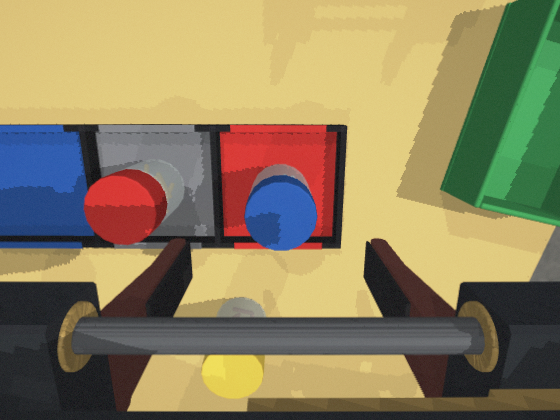

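The wrist view shows the red jar released upright in the grey well (lid at (125,205)) and the blue lid at (281,215) centred between the fingers. Now grip the blue jar.

```bash
python3 -m handwheel '{"dr":[[0,0,0],[0,0,0],[0,0,0],[0,0,0],[0,0,0]],"slide":[[1,-1,-30],[1,-1,-65],[1,-1,-100],[1,-1,-120],[1,-1,-120]],"hand":[87,87,87,87,87]}'
python3 -m handwheel '{"dr":[[0,0,0],[0,0,0],[0,0,0],[0,0,0],[0,0,0]],"slide":[[0,0,0],[0,0,0],[0,0,0],[0,0,0],[0,0,0]],"hand":[48,48,48,48,48]}' 30
python3 -m handwheel '{"dr":[[0,0,0],[0,0,0],[0,0,0],[0,0,0],[0,0,0]],"slide":[[0,0,10],[0,0,35],[0,0,70],[0,0,105],[0,0,125]],"hand":[48,48,48,48,48]}'
python3 -m handwheel '{"dr":[[0,0,0]],"slide":[[0,0,0]],"hand":[48]}'
```

```text
time_s: 8.22
position: [0.6774, -0.0966, 0.0372]
orientation: [[-0.242, 0.97, -0.003], [0.97, 0.242, 0.001], [0.001, -0.003, -1.0]]
wrist_force: [-1.0, 0.0, 0.4]
opening: 0.989
grip_force: 0.0
time_s: 8.85
position: [0.6796, -0.0965, 0.0395]
orientation: [[-0.243, 0.97, 0.002], [0.97, 0.243, -0.0], [-0.001, 0.002, -1.0]]
wrist_force: [1.1, 0.5, 2.2]
opening: 0.588
grip_force: 30.0
time_s: 9.48
position: [0.679, -0.0966, 0.1658]
orientation: [[-0.243, 0.97, 0.001], [0.97, 0.243, -0.0], [-0.001, 0.001, -1.0]]
wrist_force: [-0.1, -0.3, -3.0]
opening: 0.589
grip_force: 30.0
time_s: 9.6
position: [0.6795, -0.0967, 0.1653]
orientation: [[-0.243, 0.97, 0.003], [0.97, 0.243, -0.001], [-0.001, 0.002, -1.0]]
wrist_force: [-0.2, -0.0, -3.2]
opening: 0.584
grip_force: 30.0
```

```bash
python3 -m handwheel '{"dr":[[0,0,0],[0,0,0],[0,0,0],[0,0,0],[0,0,0]],"slide":[[-15,-3,0],[-45,-10,0],[-80,-18,0],[-115,-27,0],[-150,-35,0]],"hand":[48,48,48,48,48]}'
python3 -m handwheel '{"dr":[[0,0,0],[0,0,0],[0,0,0],[0,0,0],[0,0,0]],"slide":[[-30,-7,0],[-55,-12,0],[-66,-15,0],[-66,-15,0],[-66,-15,0]],"hand":[48,48,48,48,48]}'
python3 -m handwheel '{"dr":[[0,0,0],[0,0,0],[0,0,0],[0,0,0],[0,0,0]],"slide":[[0,0,-20],[0,0,-50],[0,0,-85],[0,0,-110],[0,0,-118]],"hand":[48,48,48,48,48]}'
python3 -m handwheel '{"dr":[[0,0,0],[0,0,0],[0,0,0],[0,0,0]],"slide":[[0,0,-3],[0,0,-6],[0,0,-6],[0,0,-6]],"hand":[48,48,48,48]}'
```

```text
time_s: 10.22
position: [0.5268, -0.1315, 0.1609]
orientation: [[-0.243, 0.97, -0.004], [0.97, 0.243, 0.001], [0.002, -0.003, -1.0]]
wrist_force: [-0.0, 0.3, -1.8]
opening: 0.586
grip_force: 30.0
time_s: 10.85
position: [0.4634, -0.1463, 0.1631]
orientation: [[-0.243, 0.97, -0.0], [0.97, 0.243, 0.0], [0.001, -0.0, -1.0]]
wrist_force: [0.4, 0.8, -2.9]
opening: 0.587
grip_force: 30.0
time_s: 11.48
position: [0.4615, -0.1457, 0.0421]
orientation: [[-0.243, 0.97, -0.005], [0.97, 0.243, 0.002], [0.003, -0.004, -1.0]]
wrist_force: [0.3, 0.3, -2.0]
opening: 0.587
grip_force: 30.0
time_s: 11.98
position: [0.4633, -0.1467, 0.0404]
orientation: [[-0.243, 0.97, 0.001], [0.97, 0.243, -0.0], [-0.001, 0.001, -1.0]]
wrist_force: [0.9, 0.0, -2.5]
opening: 0.591
grip_force: 30.0
```

```bash
python3 -m handwheel '{"dr":[[0,0,0],[0,0,0],[0,0,0],[0,0,0]],"slide":[[0,0,-1],[0,0,-2],[0,0,-2],[0,0,-2]],"hand":[48,48,48,48]}'
```

```text
time_s: 12.48
position: [0.4633, -0.1467, 0.0394]
orientation: [[-0.243, 0.97, 0.001], [0.97, 0.243, -0.001], [-0.001, 0.001, -1.0]]
wrist_force: [-3.3, 1.1, 5.2]
opening: 0.586
grip_force: 30.0
```

Touched the floor (about +5 N). Release, rise and go above the red jar.

```bash
python3 -m handwheel '{"dr":[[0,0,0],[0,0,0],[0,0,0],[0,0,0],[0,0,0]],"slide":[[0,0,0],[0,0,0],[0,0,0],[0,0,0],[0,0,40]],"hand":[70,87,87,87,87]}'
python3 -m handwheel '{"dr":[[0,0,0],[0,0,0],[0,0,0],[0,0,0],[0,0,0]],"slide":[[0,0,40],[0,0,82],[40,10,82],[80,20,82],[106,27,82]],"hand":[87,87,87,87,87]}'
python3 -m handwheel '{"dr":[[0,0,0],[0,0,0]],"slide":[[0,0,0],[0,0,0]],"hand":[87,87]}'
python3 - <<'E'
from h import *
measure(camera("wrist"))
E
```

```text
time_s: 13.1
position: [0.4607, -0.1457, 0.0744]
orientation: [[-0.243, 0.97, -0.007], [0.97, 0.243, 0.003], [0.004, -0.006, -1.0]]
wrist_force: [-0.4, 0.1, -0.1]
opening: 0.991
grip_force: 0.0
time_s: 13.72
position: [0.5703, -0.119, 0.1593]
orientation: [[-0.243, 0.97, -0.0], [0.97, 0.243, 0.0], [0.0, -0.0, -1.0]]
wrist_force: [0.3, -0.5, 0.1]
opening: 0.991
grip_force: 0.0
time_s: 13.98
position: [0.5682, -0.1197, 0.1594]
orientation: [[-0.243, 0.97, -0.001], [0.97, 0.243, -0.0], [0.0, -0.001, -1.0]]
wrist_force: [-0.3, -0.1, 0.3]
opening: 0.992
grip_force: 0.0
red [ 0.5699 -0.1192  0.0271] mean [ 0.5694 -0.1189] zmed 0.0839 4022
blue [ 0.4634 -0.1466  0.0281] mean [ 0.463  -0.1461] zmed 0.0839 4167
yellow [ 0.673  -0.2364  0.0277] mean [ 0.6744 -0.2379] zmed 0.0799 2361
green [ 0.4978 -0.285   0.0259] mean [ 0.5016 -0.2846] zmed 0.0799 972
caddy rect ((0.7210473418235779, -0.09419586509466171), (0.1163652315735817, 0.05992833897471428), 71.64510345458984) 1453
caddy rect z ((0.7223025560379028, -0.09432730823755264), (0.11634041368961334, 0.05691538006067276), 72.25064849853516) 859
```

Blue stands in place at z 0.084. Now move red to the red well (0.677, -0.094).

```bash
python3 -m handwheel '{"dr":[[0,0,0],[0,0,0],[0,0,0],[0,0,0],[0,0,0]],"slide":[[1,0,-30],[1,0,-65],[1,0,-100],[1,0,-121],[1,0,-121]],"hand":[87,87,87,87,87]}'
python3 -m handwheel '{"dr":[[0,0,0],[0,0,0],[0,0,0],[0,0,0],[0,0,0]],"slide":[[0,0,0],[0,0,0],[0,0,0],[0,0,0],[0,0,0]],"hand":[48,48,48,48,48]}' 30
python3 -m handwheel '{"dr":[[0,0,0],[0,0,0],[0,0,0],[0,0,0],[0,0,0]],"slide":[[0,0,10],[0,0,25],[0,0,40],[0,0,40],[0,0,40]],"hand":[48,48,48,48,48]}'
python3 -m handwheel '{"dr":[[0,0,0],[0,0,0],[0,0,0],[0,0,0],[0,0,0]],"slide":[[20,5,0],[55,13,0],[90,22,0],[107,26,0],[107,26,0]],"hand":[48,48,48,48,48]}'
python3 -m handwheel '{"dr":[[0,0,0],[0,0,0],[0,0,0],[0,0,0],[0,0,0]],"slide":[[0,0,-12],[0,0,-28],[0,0,-36],[0,0,-38],[0,0,-38]],"hand":[48,48,48,48,48]}'
```

```text
time_s: 14.65
position: [0.5685, -0.1195, 0.0373]
orientation: [[-0.242, 0.97, -0.003], [0.97, 0.242, 0.001], [0.001, -0.003, -1.0]]
wrist_force: [0.2, -0.8, 0.3]
opening: 0.989
grip_force: 0.0
time_s: 15.28
position: [0.5702, -0.1196, 0.0392]
orientation: [[-0.243, 0.97, 0.001], [0.97, 0.243, -0.0], [-0.0, 0.001, -1.0]]
wrist_force: [0.5, -0.5, 2.5]
opening: 0.587
grip_force: 30.0
time_s: 15.9
position: [0.5698, -0.1195, 0.0785]
orientation: [[-0.243, 0.97, -0.0], [0.97, 0.243, 0.0], [0.0, -0.0, -1.0]]
wrist_force: [-1.0, -0.0, -2.5]
opening: 0.587
grip_force: 30.0
time_s: 16.52
position: [0.677, -0.093, 0.0769]
orientation: [[-0.244, 0.97, -0.002], [0.97, 0.244, 0.0], [0.001, -0.002, -1.0]]
wrist_force: [-0.3, 0.5, -2.0]
opening: 0.587
grip_force: 30.0
time_s: 17.15
position: [0.6768, -0.0936, 0.0407]
orientation: [[-0.243, 0.97, 0.0], [0.97, 0.243, -0.0], [-0.0, 0.0, -1.0]]
wrist_force: [-0.4, -0.5, -2.4]
opening: 0.588
grip_force: 30.0
```

```bash
python3 -m handwheel '{"dr":[[0,0,0],[0,0,0],[0,0,0]],"slide":[[0,0,-1],[0,0,-2],[0,0,-2]],"hand":[48,48,48]}'
```

```text
time_s: 17.52
position: [0.6772, -0.0936, 0.0393]
orientation: [[-0.243, 0.97, 0.001], [0.97, 0.243, -0.0], [-0.0, 0.001, -1.0]]
wrist_force: [-0.8, 0.3, 0.4]
opening: 0.589
grip_force: 30.0
```

Weight is off the wrist; release, rise and back away to clear the view.

```bash
python3 -m handwheel '{"dr":[[0,0,0],[0,0,0],[0,0,0],[0,0,0],[0,0,0]],"slide":[[0,0,0],[0,0,0],[0,0,0],[0,0,0],[0,0,40]],"hand":[70,87,87,87,87]}'
python3 -m handwheel '{"dr":[[0,0,0],[0,0,0],[0,0,0],[0,0,0],[0,0,0]],"slide":[[0,0,40],[0,0,85],[0,0,130],[-40,40,130],[-70,70,130]],"hand":[87,87,87,87,87]}'
python3 -m handwheel '{"dr":[[0,0,0],[0,0,0],[0,0,0],[0,0,0],[0,0,0]],"slide":[[-35,45,0],[-70,90,0],[-100,130,0],[-100,130,0],[-100,130,0]],"hand":[87,87,87,87,87]}'
python3 - <<'E'
from h import *
c=camera("scene"); cv2.imwrite("pics/s4.png",c["frame"][...,::-1]); measure(c)
E
```

```text
time_s: 18.15
position: [0.6745, -0.0931, 0.0742]
orientation: [[-0.243, 0.97, -0.008], [0.97, 0.243, 0.002], [0.004, -0.008, -1.0]]
wrist_force: [0.2, -0.8, -0.8]
opening: 0.991
grip_force: 0.0
time_s: 18.77
position: [0.6064, -0.0227, 0.2094]
orientation: [[-0.242, 0.97, 0.001], [0.97, 0.242, 0.0], [-0.0, 0.001, -1.0]]
wrist_force: [0.3, 0.5, -0.6]
opening: 0.989
grip_force: 0.0
time_s: 19.4
position: [0.5072, 0.1062, 0.2088]
orientation: [[-0.243, 0.97, 0.001], [0.97, 0.243, -0.0], [-0.001, 0.001, -1.0]]
wrist_force: [0.8, -0.1, -0.9]
opening: 0.993
grip_force: 0.0
red [ 0.6766 -0.095   0.027 ] mean [ 0.6764 -0.0955] zmed 0.0847 722
blue [ 0.464  -0.1485  0.0286] mean [ 0.4646 -0.1482] zmed 0.0844 643
yellow [ 0.6758 -0.2395  0.0265] mean [ 0.6762 -0.2399] zmed 0.0806 880
green [ 0.4896 -0.2859  0.0268] mean [ 0.4895 -0.2857] zmed 0.0809 721
pink [ 0.3399 -0.1931  0.0283] mean [ 0.3402 -0.193 ] zmed 0.0805 531
caddy rect ((0.5979836583137512, -0.11605721712112427), (0.12831220030784607, 0.1128767728805542), 13.794878005981445) 491
caddy rect z ((0.5972318649291992, -0.11349718272686005), (0.12392482161521912, 0.10976240038871765), 12.01465892791748) 247
```

View pics/s4.png

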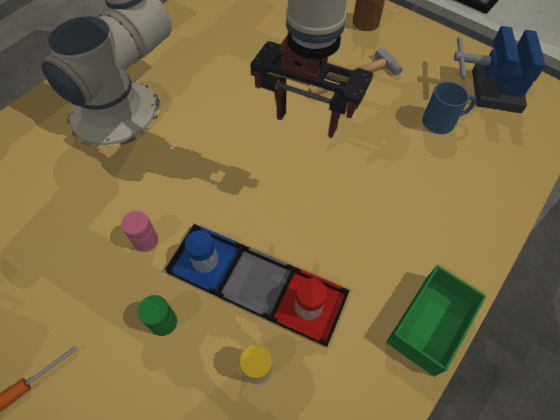

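The final view shows the blue lid at (200,247) in the blue well and the red lid at (311,292) in the red well. Both stand upright, the yellow jar (256,360) hasn't moved, and the arm is clear.

```bash
python3 -c "
from workcell import close_job
print(close_job())"
```

```text
the job is handed in; nothing more can be done
None
```

The jars are swapped: red stands upright in the red well and blue in the blue well, with red set down and released in the grey well on the way, yellow unmoved, and the job handed in at about 19 s of the 72 s allowed (no verdict was returned).

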